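# Locate a tulip plaque in the corner of a sloping board

## Robot

A 6-joint arm with a two-finger parallel gripper is mounted at the origin on the work surface. World frame = base frame: x ahead of the robot, y to its left, z up, the work surface at z = 0. Lengths are in mm, angles in degrees, forces in N, time in s.
With the tool pointing down it reaches from about 300 to 850 mm from the base axis. Payload 4.2 kg.
Tool frame: the origin (TCP) lies between the finger pads; the fingertips stand ahead of it and the grasp point (between the pads) lies 3 mm ahead of it (nose_length is the z of the fingertips in the tool frame, in mm); z points along the fingers, y is the line along which they close (so a half turn about z gives the same grasp; the last joint's range is limited). The gripper opens to 91 mm and grips with 3 to 60 N. Pads are 32 mm wide; open, the fingers measure 118 mm over their backs; the gripper's body (76 mm by 178 mm) begins 60 mm behind the grasp point.
Start: joints at [63.942, 18.312, 89.639, -0, 72.044, -1.146], TCP at [242.21, 521.512, 235.976] pointing down, gripper open.
Joint ranges: [-177.97, 177.97], [-48.28, 115.42], [12.27, 149.76], [-77.06, 257.06], [2.81, 150.46], [-146.56, 146.56]. Speed limits (degrees/s): [147.25, 147.25, 180, 180, 180, 180].

## Interface

Orientations are given as [roll, pitch, yaw] about the fixed x, y, z axes, in that order (R = Rz(yaw) Ry(pitch) Rx(roll)).
In Python, from workcell import state, grab_frame, camera_params, job_done, nose_length gives the robot as it stands.
- The arm moves only by the tool step_arm, never from a script. Its argument "plan" is a list that holds one entry, the list of rows, each a list of 5 numbers: the shift along the tool's x, y, z in cm, then the turn about the tool's z in rad, then the opening, from 0 (shut) to 1 (fully open). In form: [[[x, y, z, turn, gripper], ...]]. A call has 1 to 20 rows; each row is the pose to reach, as a shift and turn from the pose commanded when the call began, along the tool's axes at that moment; what a row does not reach only later rows make up. A row lasts 1/8 s, in which the tool goes at most 62.5 mm and 10.7 degrees, less where a joint would pass 70% of its speed; a pose out of reach is approached as far as the arm can. A call with a gripper value outside its range is refused whole. The fingers move at their own pace and stop on an object; "newtons" is the grip in N (left out, the last holds). Time passes only in rows, so rows that repeat a pose let the fingers close. It gives the time, the measured TCP pose, the force, the opening and the grip force at its end, in the units of the state.
- state(): the state, without advancing time (a new reading comes with each control period).
- grab_frame(name): name is "side" or "top"; returns the picture (480x640x3 uint8, blue, green, red); there is no depth.
- camera_params(name): a dict with "camera_matrix" (3x3 intrinsics, pixels), "k1" (the pictures are not rectified: a ray, as slopes to the right and down, at radius r is drawn at 1 + k1 r^2 times it, then the intrinsics apply), "R" (3x3) and "t" (3): a world point X has camera coordinates R X + t. Camera axes: x right, y down, z forward; pixel columns grow to the right and rows downward; lengths in mm; the calibration is good to about 2 mm. A picture is of the moment at which its call begins. camera_params takes no time and is no camera call.
- job_done(): hands the job in; it is judged then, once.
The state is a dict: "time_s": time; "qpos": joint angles; "qvel": joint speeds; "effort": joint torques, N m; "ee_pos": TCP position; "ee_rot": TCP orientation; "force": force on the tool from outside, world axes, zero at the start; "torque": the same for the moment, N m; "gripper_width": finger opening in mm; "gripper_force": force on a finger pad.
Only numpy, scipy, OpenCV 4.12 (cv2) and the standard library are available. Lean on these libraries where they do the work, as an engineer would, in place of code of your own. Each camera call takes 0.05 s, during which the arm holds its last target. There are 200 camera calls.

## Task

Pick the small tulip plaque off the stack of blanks by its raised stem and lay it flat on the sloping board, tulip point towards the low corner, about a centimetre clear of the plain fence on the robot's left and clear of the dark stop block on the right; let go so that it slides down against the fence by itself, and take the fingers off it. Then, keeping it on that fence, push it gently along until you feel it bear on the stop block (about 5 N), never slamming or forcing it, and leave it there fully home in the corner, touching both, with the hand away and the other things on the table undisturbed.

Things in the scene. Friction and masses are not known exactly. Their poses are not given: they have to be found in the camera images.
- plaque: Square plywood plaque 90 x 90 x 9 mm, 0.11 to 0.21 kg, with a raised stem along one diagonal: 60 mm long, 20 mm wide, flat ends, centred, top 35 mm above the underside; flat petals (4 mm high at most) lie round its tulip end. Starts flat on the stack. Origin: centre of the underside; x along the stem, from the tulip's point (-x) to the stem's foot (+x); z normal to its face.
- plaque_point (a point): The plaque's corner that the tulip points to, at its underside: -63.6 mm along the plaque's x. This corner goes into the board's low corner.
- plaque_left (a point): The plaque's corner at +63.6 mm along the plaque's y, at its underside.
- plaque_right (a point): The plaque's corner at -63.6 mm along the plaque's y, at its underside.
- board: Fixed square wooden board 160 x 160 x 12 mm, sloping 25 degrees, lowest corner roughly towards the robot. Origin: centre of its top face, 85 mm above the table; x up the slope along its diagonal, y level (+y: its left side), z normal to the face. Plaque, board, fence and stop slide on one another with friction 0.30 to 0.42: let go, the plaque slides down until a fence or the stop catches it, then hangs there.
- corner (a point): Where the inner faces of the left fence and the right rail meet on the board's top face, -96.2 mm along the board's x. Home, the plaque's x is along the board's x, its point corner touches the left fence and the stop block, so it lies up the left fence from here by the stop's setting (3 to 28 mm).
- fence_left: The left fence, on the board's lower +y edge, fixed and rigid: 12 mm wide, 8 mm high (two screw heads 1.5 mm higher). Origin at point corner; x is the normal of its inner face, pointing into the board; it runs 134 mm from the corner along its +y; z is the board's normal. The plaque's edge from its point to its left corner goes flush on it.
- fence_right: The right rail, on the lower -y edge, as the left one but along its own -y; x points into the board. It carries the dark stop block (70 long, 12 wide, 8 high, knobs to 18 mm above the board), parallel to it, 15 to 85 mm from the corner. The block's working face stands 3 to 28 mm inside the rail's inner face, clamped anew each time: no pose tells how far. The plaque bears on the block, not the rail.
- stack: Fixed stack of three square plywood blanks, about 110 x 110 mm, 30 mm high in all; the plaque starts on it. Origin: centre of its underside, on the table.
- brush_tin: Bystander: loose round yellow tin, 68 mm across and 95 mm high, with brushes standing to 180 mm. Origin: centre of its underside.
- paint_jar: Bystander: loose paint jar, 52 mm across, 62 mm high. Origin: centre of its underside.
- tape_roll: Bystander: loose roll of tape lying flat, 90 mm across, 22 mm high. Origin: centre of its underside.
- tea_cup: Bystander: loose white cup, 60 mm across, 65 mm high. Origin: centre of its underside.
Mind the look-alikes: they are no part of the job. Leave any pink or yellow look-alike of the plaque alone. There is more than one size of the part that bears board; the job needs the larger.

How it is judged (in metres and radians):
On the way, in this order (a step that is already met when the one before it is completed fails the run):
1. the plaque lies on the board, more than 5 mm clear of the left fence and not touching the stop, tulip point towards the corner, and the fingers have let go of it (contact force between plaque and board above 0.3 N and contact force between the fingers and plaque below 0.05 N and contact force between plaque and fence_right below 0.05 N and x of plaque_point in the frame of fence_left above 0.005 m and z of plaque in the frame of board below 0.004 m and x of plaque_point in the frame of board below -0.02 m and angle between the x axis of plaque and the x axis of board, either way round below 0.35 rad).
2. it has slid down by itself and rests against the fence or the stop, with the fingers off it (contact force between the fingers and plaque below 0.05 N and linear speed of plaque below 0.01 m/s and (contact force between plaque and fence_left above 0.05 N or contact force between plaque and fence_right above 0.05 N)), for 0.2 s.
3. the fingers push it home: on the left fence (within 2 mm) it bears on the stop with more than 2 N (contact force between the fingers and plaque above 1 N and contact force between plaque and fence_right above 2 N and x of plaque_point in the frame of fence_left below 0.002 m), for 0.2 s.
At the end, for the whole second after the job is handed in: The plaque lies flat on the board (within 2 mm and 2 degrees), tulip point to the low corner, its left lower edge within 2 mm of the left fence over its whole length and square to it (1.7 degrees), touching the stop block, at rest and released (x of each of plaque_point, plaque_left in the frame of fence_left below 0.002 m and contact force between plaque and fence_right above 0.02 N and angle between the x axis of plaque and the x axis of board, either way round below 0.03 rad and x of plaque_point in the frame of board below -0.02 m and z of plaque in the frame of board below 0.002 m and angle between the z axis of plaque and the z axis of board, either way round below 0.035 rad and contact force between the fingers and plaque below 0.05 N and linear speed of plaque below 0.005 m/s).
It fails at once if the plaque is slammed or forced against the left fence (more than 15 N) (contact force between plaque and fence_left above 15 N).
It fails at once if the plaque is slammed or forced against the stop block (more than 10 N) (contact force between plaque and fence_right above 10 N).
It fails at once if the plaque is dropped or pressed hard on the board (more than 40 N) (contact force between plaque and board above 40 N).
It fails at once if a bystander is moved by more than 15 mm (distance of any of brush_tin, paint_jar, tape_roll, tea_cup from where it was at the start of the episode above 0.015 m).
It also fails if it takes over 72 s, if anything falls off the work surface, if the arm or the gripper's body presses on something with over 40 N, if the wrist force passes 120 N, or if a joint passes its speed limit or range.

## Working session

There is one attempt and no reset: what is moved stays moved. The work goes in short steps, Python scripts to look and compute and a tool call to move; the robot and the scene stay as the last step left them, time stands still between calls to the robot, and variables do not carry over. Pictures are saved under pics/ and viewed, at most 10 in all, crops included, and the job is handed in when it is done.

Besides the shell and the picture viewer there is one more tool, called after "Emit:" as name(argument=value, ...), one argument or row to a line, values as JSON. step_arm: Moves the arm, as the interface text tells. Its arguments: {"type":"object","properties":{"plan":{"type":"array","items":{"type":"array","items":{"type":"array","items":{"type":"number"}}}},"newtons":{"type":"number"}},"required":["plan"]}

```bash
mkdir -p pics; ls
python3 - <<'E'
from workcell import *
import cv2
for n in("side","top"):
    cv2.imwrite(f"pics/{n}0.png",grab_frame(n)); print(n,camera_params(n))
print(state(),nose_length)
E
```

```text
pics
side {'camera_matrix': array([[457.20501878,   0.        , 320.48375391],
       [  0.        , 457.20501878, 237.18609501],
       [  0.        ,   0.        ,   1.        ]]), 'k1': -0.09828358450705418, 'R': array([[ 0.9622538 , -0.27213849, -0.00287579],
       [-0.15984847, -0.55659261, -0.81526262],
       [ 0.22026369,  0.78494924, -0.57908427]]), 't': array([-564.54889931,  139.11388362,  986.53235685])}
top {'camera_matrix': array([[553.72942712,   0.        , 309.78436269],
       [  0.        , 553.72942712, 233.20047968],
       [  0.        ,   0.        ,   1.        ]]), 'k1': -0.10515678455582826, 'R': array([[ 0.02409962, -0.9995683 ,  0.01680548],
       [-0.98712871, -0.02645149, -0.15772516],
       [ 0.1581016 , -0.01278806, -0.98734004]]), 't': array([ -34.24503788,  594.97022358, 1066.98937904])}
{'time_s': 0.1, 'qpos': array([ 6.39421702e+01,  1.83479715e+01,  8.96998385e+01, -2.45252236e-04,
        7.20436009e+01, -1.14463663e+00]), 'qvel': array([ 0.04831606, -0.03934258, -0.11953879, -0.09224424,  0.0488222 ,
        0.07028323]), 'effort': array([-5.18653178e-04, -4.13326049e+01, -2.32513368e+01,  7.28145149e-02,
        4.22357221e-02, -5.88315811e-05]), 'ee_pos': array([242.0205968 , 521.12363954, 235.20152818]), 'ee_rot': array([-1.79908603e+02, -1.59291616e-03,  1.55086881e+02]), 'force': array([ 0.06569125, -0.22798089, -0.88894507]), 'torque': array([0.01067416, 0.02691271, 0.02318257]), 'gripper_force': 0.0, 'gripper_width': 91.18175824644764} 22.0
```

View pics/side0.png

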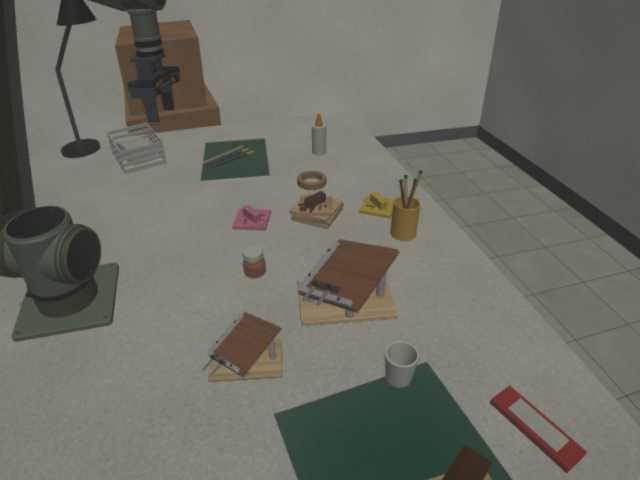

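View pics/top0.png

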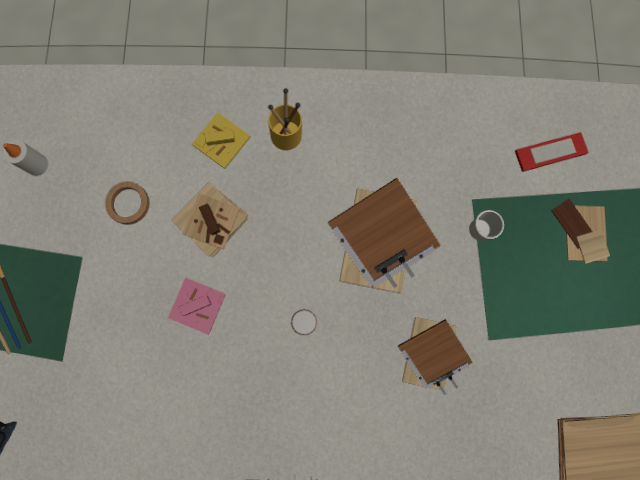

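Candidates for the plaque in the top view are the brown tulip plaque on the stack (210,219), the pink one (197,306) and the yellow one (221,140). I choose the brown one on the stack. The boards are the large one (384,232) and the small one (435,352), and I choose the large. I'll check both with close crops.

Run:
```python
import cv2, numpy as np
t=cv2.imread("pics/top0.png"); s=cv2.imread("pics/side0.png")
def crop(im,x,y,w,h,W,H): return cv2.convertScaleAbs(cv2.resize(im[y:y+h,x:x+w],(W,H),interpolation=cv2.INTER_CUBIC),alpha=1.6)
cv2.imwrite("pics/c1.png",np.hstack([crop(t,165,175,90,90,400,400)*1,crop(s,285,180,66,66,400,400)]))
cv2.imwrite("pics/c2.png",np.hstack([crop(t,320,170,130,130,400,400)*1,crop(s,290,230,120,100,400,333) if 0 else crop(s,290,225,110,110,400,400)]))
```

```text
(no output)
```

View pics/c1.png

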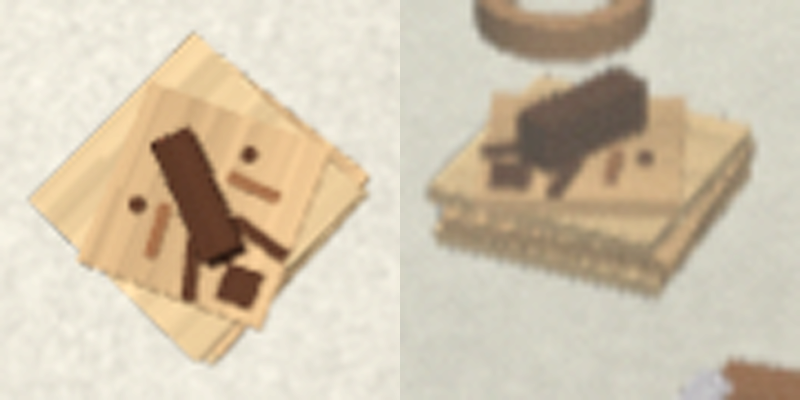

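View pics/c2.png

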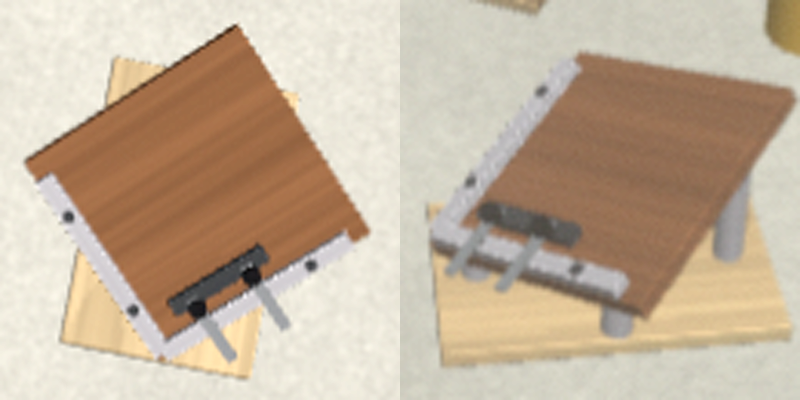

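The crops show the brown plaque on the stack, with its tulip point at top-view pixel (224,249) and its foot at (199,194). On the large board the stop is at (391,263), on the lower right rail. Next I'll measure both poses.

```bash
cat > geo.py <<'E'
import numpy as np, cv2
from scipy.optimize import least_squares
from scipy.spatial.transform import Rotation as Ro
from workcell import camera_params
C={n:camera_params(n) for n in("side","top")}
def proj(n,P):
    c=C[n]; return cv2.projectPoints(np.atleast_2d(P).astype(float),cv2.Rodrigues(c["R"])[0],c["t"],c["camera_matrix"],np.array([c["k1"],0,0,0]))[0][:,0]
def ray(n,uv):
    c=C[n]; p=cv2.undistortPoints(np.array([[uv]],float),c["camera_matrix"],np.array([c["k1"],0,0,0]))[0,0]
    return -c["R"].T@c["t"], c["R"].T@np.array([p[0],p[1],1])
def hit(n,uv,p0,nrm):
    o,d=ray(n,uv); return o+d*((p0-o)@nrm)/(d@nrm)
def plane(n,uv,z): return hit(n,uv,np.array([0,0,z]),np.array([0,0,1.]))
def Rb(yaw): return Ro.from_euler('z',yaw,degrees=True)*Ro.from_euler('y',-25,degrees=True)
E
python3 - <<'E'
from geo import *
T=lambda x,y:(320+x*130/400-.0,170+y*130/400)
S=lambda x,y:(290+x*110/400,225+y*110/400)
L=113.1
pts=dict(top=[(T(238,25),(L,0,0)),(T(25,160),(0,L,0)),(T(370,235),(0,-L,0)),(T(163,360),(-L,0,8))],
 side=[(S(397,93),(L,0,0)),(S(242,318),(0,-L,-6)),(S(30,228),(-L,0,8))])
def res(p,views):
    R=Rb(p[2]); c=np.array([p[0],p[1],85])
    return np.concatenate([proj(n,R.apply(l)+c)[0]-uv for n in views for uv,l in pts[n]])
for v in(["top"],["side"],["top","side"]):
    r=least_squares(res,[450,-100,0],args=(v,)); print(v,r.x.round(2),r.fun.round(1))
    R=Rb(r.x[2]);c=np.array([*r.x[:2],85])
    f=np.array([1,1,0])/2**.5
    if v[0]=="top":
        for uv in(T(168,298),T(262,245)):
            q=R.inv().apply(hit("top",uv,c+R.apply([0,0,8]),R.apply([0,0,1.]))-c); print("stop in rail frame",((q-[-96.2,0,0])@f).round(1))
# plaque
Tp=lambda x,y:(165+x*90/400,175+y*90/400); Sp=lambda x,y:(285+x*66/400,180+y*66/400)
cs=np.array([plane("top",Tp(*q),39)[:2] for q in((152,85),(330,140),(262,328),(82,262))]);print("plaque corners",cs.round(1),cs.mean(0).round(1))
d=cs[0]-cs[2];print("yaw foot",np.degrees(np.arctan2(d[1],d[0])), np.linalg.norm(d))
d=cs[3]-cs[1];print("yaw y-90",np.degrees(np.arctan2(d[1],d[0]))-90,np.linalg.norm(d))
# stem top by dark mask
im=cv2.imread("pics/top0.png")[175:265,165:255]; m=((im[:,:,2]<75)).astype(np.uint8)
n,lab,st,ce=cv2.connectedComponentsWithStats(m)
cs=[plane("side",Sp(*q),39)[:2] for q in((90,93),(285,100),(285,205),(82,205))]; print("side corners",np.round(cs,1),np.mean(cs,0))
for i in range(1,n):
    if st[i,4]>30:
        r=cv2.minAreaRect(np.argwhere(lab==i)[:,::-1].astype(np.float32)); print(st[i],r, plane("top",(r[0][0]+165,r[0][1]+175),65).round(1))
E
```

```text
['top'] [ 592.4  -164.6   -10.25] [ 0.6 -0.5 -0.3  0.1  0.7 -0.9 -1.1  1.3]
stop in rail frame 23.4
stop in rail frame 21.2
['side'] [ 598.19 -170.83  -12.32] [ 1.  -0.2 -0.1 -0.4 -0.9  0.4]
['top', 'side'] [ 594.68 -166.51  -10.49] [ 1.8 -1.5  0.8 -1.3  1.6 -1.8 -0.3  0.1 -1.8 -2.1 -0.8 -1.8 -2.9  0.4]
stop in rail frame 22.2
stop in rail frame 20.3
plaque corners [[672.2 209.9]
 [648.4 126.2]
 [560.5 153.3]
 [588.6 237.3]] [617.4 181.7]
yaw foot 26.857562559882723 125.21655696480968
yaw y-90 28.295311653324717 126.14542523311147
side corners [[592.7 232.8]
 [677.3 201.8]
 [651.  115.9]
 [566.6 140.2]] [621.8970403  172.66662405]
[ 34  29  30  40 431] ((49.29042053222656, 48.22627639770508), (41.05619430541992, 23.5961971282959), 78.02386474609375) [607.8 171.3  65. ]
```

```bash
cat >> geo.py <<'E'
def shift(tx,ty,tz,yaw):
    from workcell import state
    s=state(); R=Ro.from_euler('xyz',s["ee_rot"],degrees=True)
    d=R.inv().apply(np.array([tx,ty,tz])-s["ee_pos"])/10
    t=-((yaw-s["ee_rot"][2]+180)%360-180)
    return d.round(2), round(np.radians(t),3)
E
python3 -c "
from geo import *
print(shift(618.5,179,235,27.5))"
```

```text
(array([-4.856e+01, -1.517e+01,  4.000e-02]), np.float64(2.227))
```

Emit:
step_arm(
  plan=[
    [[-48.6, -15.2, 0, 2.227, 1], [-48.6, -15.2, 0, 2.227, 1], [-48.6, -15.2, 0, 2.227, 1], [-48.6, -15.2, 0, 2.227, 1], [-48.6, -15.2, 0, 2.227, 1], [-48.6, -15.2, 0, 2.227, 1], [-48.6, -15.2, 0, 2.227, 1], [-48.6, -15.2, 0, 2.227, 1], [-48.6, -15.2, 0, 2.227, 1], [-48.6, -15.2, 0, 2.227, 1], [-48.6, -15.2, 0, 2.227, 1], [-48.6, -15.2, 0, 2.227, 1], [-48.6, -15.2, 0, 2.227, 1], [-48.6, -15.2, 0, 2.227, 1], [-48.6, -15.2, 0, 2.227, 1], [-48.6, -15.2, 0, 2.227, 1]],
  ],
  newtons=10,
)

```text
time_s: 2.1
ee_pos: [619.0, 179.0, 236.0]
ee_rot: [-180.0, -0.0, 27.5]
force: [0.3, -0.4, 0.2]
gripper_width: 91.3
gripper_force: 0.0
```

Emit:
step_arm(
  plan=[
    [[0, 0, 5, 0, 1], [0, 0, 10, 0, 1], [0, 0, 13, 0, 1], [0, 0, 15, 0, 1], [0, 0, 16.4, 0, 1], [0, 0, 16.4, 0, 1], [0, 0, 16.4, 0, 1]],
  ],
)

```text
time_s: 2.98
ee_pos: [619.7, 179.1, 73.0]
ee_rot: [180.0, -0.1, 27.5]
force: [1.7, 0.3, 1.1]
gripper_width: 91.4
gripper_force: 0.0
```

Run:
```python
import cv2, numpy as np
from workcell import *
t=grab_frame("top"); s=grab_frame("side")
def crop(im,x,y,w,h,W,H): return cv2.convertScaleAbs(cv2.resize(im[y:y+h,x:x+w],(W,H),interpolation=cv2.INTER_CUBIC),alpha=1.6)
cv2.imwrite("pics/c3.png",np.hstack([crop(t,145,155,130,130,400,400),crop(s,270,130,110,110,400,400)]))
```

```text
(no output)
```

View pics/c3.png

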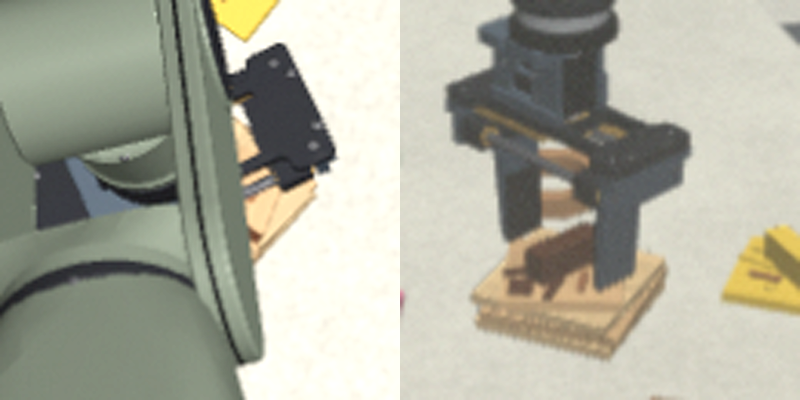

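The side crop shows the fingers straddling the stem: the tips are at about (520,240) and (615,285), with the stem at (560,255) between them. I'll close and lift.

Emit:
step_arm(
  plan=[
    [[0, 0, 0, 0, 0], [0, 0, 0, 0, 0], [0, 0, 0, 0, 0], [0, 0, 0, 0, 0], [0, 0, 0, 0, 0], [0, 0, 0, 0, 0], [0, 0, 0, 0, 0], [0, 0, 0, 0, 0]],
  ],
  newtons=15,
)

```text
time_s: 4.08
ee_pos: [618.9, 179.1, 72.0]
ee_rot: [-180.0, 0.0, 27.5]
force: [-0.5, 0.9, -0.2]
gripper_width: 20.1
gripper_force: 15.0
```

Emit:
step_arm(
  plan=[
    [[0, 0, -1, 0, 0], [0, 0, -3, 0, 0], [0, 0, -7, 0, 0], [0, 0, -11, 0, 0], [0, 0, -15, 0, 0], [0, 0, -17, 0, 0], [0, 0, -17, 0, 0]],
  ],
)

```text
time_s: 4.95
ee_pos: [619.7, 179.1, 244.3]
ee_rot: [179.9, -0.3, 27.5]
force: [1.0, -0.3, -1.5]
gripper_width: 20.2
gripper_force: 15.0
```

```bash
python3 -c "
from geo import *
print(shift(601.5,-146.5,192,-11))"
```

```text
(array([-16.67,  28.03,   5.18]), np.float64(0.672))
```

Emit:
step_arm(
  plan=[
    [[-2, 3.4, 0, 0.08, 0], [-5, 8.4, 0, 0.2, 0], [-8, 13.5, 0, 0.32, 0], [-11, 18.5, 0, 0.44, 0], [-14, 23.5, 0, 0.56, 0], [-16, 27, 0, 0.64, 0], [-16.7, 28, 0, 0.672, 0], [-16.7, 28, 1.5, 0.672, 0], [-16.7, 28, 3.5, 0.672, 0], [-16.7, 28, 4.8, 0.672, 0], [-16.7, 28, 5.2, 0.672, 0], [-16.7, 28, 5.2, 0.672, 0], [-16.7, 28, 5.2, 0.672, 0], [-16.7, 28, 5.2, 0.672, 0]],
  ],
)

```text
time_s: 6.7
ee_pos: [600.4, -146.6, 190.6]
ee_rot: [-180.0, -0.1, -11.0]
force: [0.7, -1.0, -1.8]
gripper_width: 19.9
gripper_force: 15.0
```

Run:
```python
import cv2, numpy as np
from workcell import *
t=grab_frame("top"); s=grab_frame("side"); cv2.imwrite("pics/side4.png",s); cv2.imwrite("pics/top4.png",t)
def crop(im,x,y,w,h,W,H): return cv2.convertScaleAbs(cv2.resize(im[y:y+h,x:x+w],(W,H),interpolation=cv2.INTER_CUBIC),alpha=1.6)
cv2.imwrite("pics/c4.png",np.hstack([crop(t,320,170,130,130,400,400),crop(s,290,180,140,150,400,429)[:400]]))
print(state()["ee_pos"],state()["ee_rot"])
```

```text
[ 600.21897651 -146.60882474  190.36914778] [-1.79997006e+02 -4.75653134e-02 -1.10164858e+01]
```

View pics/c4.png

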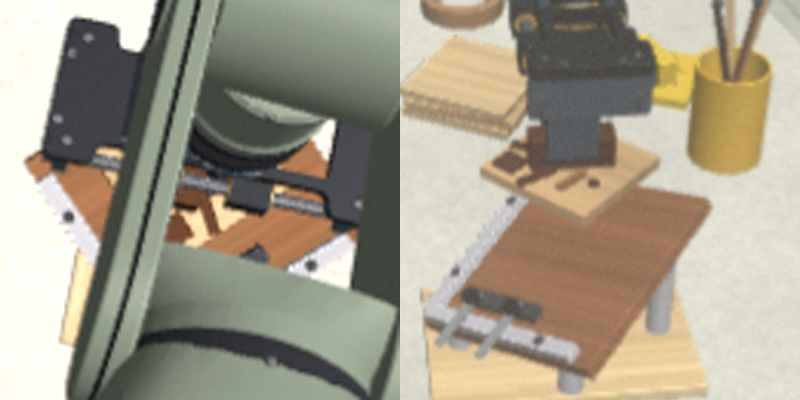

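Run:
```python
from geo import *
S=lambda x,y:(290+(x-400)*.35,180+y*.35)
z=157.4
P=[plane("side",S(*q),z)[:2] for q in((482,170),(585,216),(661,160))]
P=np.array(P);print(P.round(1)); d=P[2]-P[0]; print("len",np.linalg.norm(d),"yaw",np.degrees(np.arctan2(d[1],d[0])),"mid",(P[0]+P[2])/2)
L=113.1
a=np.radians(-11.);print("right->centre",P[1]+63.6*np.array([-np.sin(a),np.cos(a)]))
pts=[(S(711,204),(L,0,0)),(S(592,373),(0,-L,0)),(S(427,313),(-L,0,8)),(S(577,348),(-96.2+(134-12)/2**.5,-(134+12)/2**.5,8)),(S(520,195),(-96.2+(134-12)/2**.5,(134+12)/2**.5,8))]
def res(p):
    R=Rb(p[2]);c=np.array([*p[:2],85]); return np.concatenate([proj("side",R.apply(l)+c)[0]-uv for uv,l in pts])
r=least_squares(res,[595,-167,-11]);print(r.x,r.fun.round(1))
# same picks on top for fence ends (crop c2)
T=lambda x,y:(320+x*.325,170+y*.325)
# projected held plaque if centred at TCP, both views
A=Ro.from_euler('z',-11,degrees=True).apply([[-63.6,0,0],[0,-63.6,0],[63.6,0,0]])+[600.2,-146.6,z]
print("exp side crop",((proj("side",A)-[290,180])/.35+[400,0]).round(0).tolist()); print("exp top crop",((proj("top",A)-[320,170])/.325).round(0).tolist())
```

```text
[[ 542.6 -144.6]
 [ 593.8 -213.3]
 [ 665.9 -167.6]]
len 125.46567232392259 yaw -10.55194157033896 mid [ 604.2764303  -156.12663407]
right->centre [ 605.90255222 -150.88615574]
[ 596.13222897 -172.90279621   -8.45446122] [-0.  -2.3  1.4  0.1 -2.6  1.7 -0.9  4.6  2.2 -6.6]
exp side crop [[471.0, 163.0], [575.0, 214.0], [652.0, 154.0]]
exp top crop [[166.0, 267.0], [291.0, 186.0], [207.0, 61.0]]
```

Run:
```python
from geo import *
im=cv2.imread("pics/top4.png"); h=cv2.cvtColor(im,cv2.COLOR_BGR2HSV)
a=np.radians(-11); 
n=np.array([np.cos(a-np.pi/4-np.pi/2),np.sin(a-np.pi/4-np.pi/2)]) # outward normal of point-right edge: plaque (-1,-1)
for u in range(372,402,3):
    col=im[215:260,u].astype(int); 
    r=col[:,2]; d=np.diff(r)
    i=int(np.argmin(d)); w=plane("top",(u,215+i+.5),157.4)[:2]
    print(u,215+i,d[i],((w-[600.2,-146.6])@n).round(1))
# board edges top0
im=cv2.imread("pics/top0.png").astype(int)
for name,us,rows in(("HL",range(345,392,8),(170,225)),("HR",range(402,436,5),(175,245))):
    for u in us:
        r=im[rows[0]:rows[1],u].sum(1); d=np.diff(r)
        i=int(np.argmin(d)) if name=="HL" else int(np.argmin(d)); print(name,u,rows[0]+i,d[i],end="; ")
    print()
```

```text
372 215 -22 -20.3
375 239 -50 19.6
378 239 -33 22.5
381 249 -59 40.7
384 249 -55 43.6
387 247 -45 43.5
390 231 -24 22.1
393 244 -26 44.8
396 241 -25 43.2
399 251 -40 61.4
HL 345 210 -133; HL 353 205 -171; HL 361 199 -105; HL 369 194 -161; HL 377 189 -265; HL 385 184 -285; 
HR 402 184 -123; HR 407 192 -102; HR 412 201 -100; HR 417 209 -74; HR 422 215 -83; HR 427 224 -90; HR 432 232 -114;
```

Run:
```python
from geo import *
HL=[(345,210),(353,205),(361,199),(369,194),(377,189),(385,184)]
HR=[(402,184),(407,192),(412,201),(417,209),(422,215),(427,224),(432,232)]
def res(p,full=False):
    R=Rb(p[2]);c=np.array([*p[:2],85]); o=[]
    for L,n in((HL,(1,1,0)),(HR,(1,-1,0))):
        for u,v in L:
            q=R.inv().apply(hit("top",(u,v+.5),c,R.apply([0,0,1.]))-c); o.append(q@np.array(n)/2**.5-80)
    return np.array(o)
r=least_squares(res,[592,-165,-10]);print(r.x,r.fun.round(1)); print(res([592.4,-164.6,-10.25]).round(1))
R=Rb(r.x[2]);c=np.array([*r.x[:2],85])
T=lambda x,y:(320+x*.325,170+y*.325)
f=lambda uv,z:R.inv().apply(hit("top",uv,c+R.apply([0,0,z]),R.apply([0,0,1.]))-c)
for uv in(T(168,298),T(262,245)): print("stop",(f(uv,8)-[-96.2,0,0])@np.array([1,1,0])/2**.5)
for uv in(T(50,173),T(163,330)): print("left fence inner",(f(uv,8)-[-96.2,0,0])@np.array([1,-1,0])/2**.5)
q=R.inv().apply(np.array([600.2,-146.6,0])-c); print(q)
```

```text
[ 593.404645   -162.62098779  -10.05793303] [-0.7 -0.8  0.6  0.5  0.3  0.1  0.8  0.5 -0.7 -0.9  1.  -0.2 -0.4]
[ 1.2  1.1  2.6  2.5  2.3  2.2 -0.5 -0.7 -1.9 -2.  -0.1 -1.2 -1.3]
stop 21.56002666017749
stop 19.159620098548945
left fence inner -0.17529911262152884
left fence inner 3.1231118401873816
[-32.39433704  16.96153892 -78.68139567]
```

```bash
python3 -c "
from geo import *
print(shift(587.5,-142.6,157,-10.1))"
```

```text
(array([-1.33, -0.15,  3.34]), np.float64(-0.016))
```

Emit:
step_arm(
  plan=[
    [[-0.7, -0.08, 1, -0.01, 0], [-1.33, -0.15, 2, -0.016, 0], [-1.33, -0.15, 3, -0.016, 0], [-1.33, -0.15, 3.3, -0.016, 0], [-1.33, -0.15, 3.3, -0.016, 0], [-1.33, -0.15, 3.3, -0.016, 0]],
  ],
  newtons=6,
)

```text
time_s: 7.55
ee_pos: [587.7, -142.6, 157.3]
ee_rot: [-180.0, -0.1, -10.1]
force: [-0.2, -1.1, -1.9]
gripper_width: 19.9
gripper_force: 6.0
```

Emit:
step_arm(
  plan=[
    [[0, 0, 0.2, 0, 0], [0, 0, 0.4, 0, 0], [0, 0, 0.6, 0, 0], [0, 0, 0.8, 0, 0], [0, 0, 1.0, 0, 0], [0, 0, 1.0, 0, 0], [0, 0, 1.0, 0, 0]],
  ],
)

```text
time_s: 8.43
ee_pos: [587.5, -142.6, 146.9]
ee_rot: [-180.0, -0.0, -10.1]
force: [-1.1, -0.3, -0.9]
gripper_width: 20.0
gripper_force: 6.0
```

Emit:
step_arm(
  plan=[
    [[0, 0, 0.2, 0, 0], [0, 0, 0.4, 0, 0], [0, 0, 0.6, 0, 0], [0, 0, 0.8, 0, 0], [0, 0, 1.0, 0, 0], [0, 0, 1.0, 0, 0]],
  ],
)

```text
time_s: 9.18
ee_pos: [587.4, -142.5, 136.7]
ee_rot: [-180.0, -0.0, -10.1]
force: [-0.7, 0.2, -0.4]
gripper_width: 20.2
gripper_force: 6.0
```

Emit:
step_arm(
  plan=[
    [[0, 0, 0.15, 0, 0], [0, 0, 0.3, 0, 0], [0, 0, 0.45, 0, 0], [0, 0, 0.6, 0, 0], [0, 0, 0.7, 0, 0], [0, 0, 0.7, 0, 0]],
  ],
)

```text
time_s: 9.93
ee_pos: [587.3, -142.5, 129.8]
ee_rot: [-180.0, -0.0, -10.1]
force: [-0.7, 0.3, -0.8]
gripper_width: 20.2
gripper_force: 6.0
```

Emit:
step_arm(
  plan=[
    [[0, 0, 0.1, 0, 0], [0, 0, 0.2, 0, 0], [0, 0, 0.3, 0, 0], [0, 0, 0.3, 0, 0]],
  ],
)

```text
time_s: 10.42
ee_pos: [587.4, -142.5, 126.9]
ee_rot: [-180.0, -0.0, -10.1]
force: [-1.8, -0.3, -0.4]
gripper_width: 19.8
gripper_force: 6.0
```

Run:
```python
import cv2, numpy as np
from workcell import *
t=grab_frame("top"); s=grab_frame("side"); cv2.imwrite("pics/side5.png",s); cv2.imwrite("pics/top5.png",t)
def crop(im,x,y,w,h,W,H): return cv2.convertScaleAbs(cv2.resize(im[y:y+h,x:x+w],(W,H),interpolation=cv2.INTER_CUBIC),alpha=1.6)
cv2.imwrite("pics/c5.png",np.hstack([crop(t,320,170,130,130,400,400),crop(s,290,225,110,110,400,400)]))
```

```text
(no output)
```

View pics/c5.png

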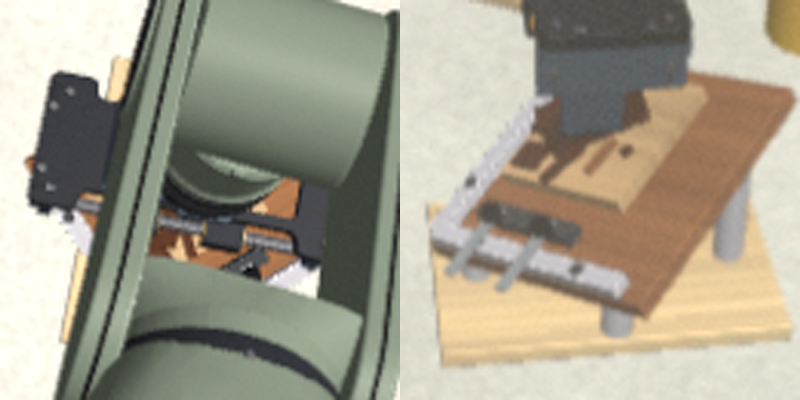

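Run:
```python
from geo import *
S=lambda x,y:(290+(x-400)*.275,225+y*.275)
L=113.1;e=96.2;k=2**-.5
pts=[(S(797,93),(L,0,0)),(S(643,310),(0,-L,0)),(S(431,228),(-L,0,8)),(S(628,277),(-e+134*k,-134*k,8)),(S(622,296),(-e+(134-12)*k,-(134+12)*k,8))]
def res(p):
    R=Rb(p[3]);return np.concatenate([proj("side",R.apply(l)+p[:3])[0]-uv for uv,l in pts]+[[(p[3]+10.1)/1.]])
r=least_squares(res,[598,-170,85,-10.1]);print(r.x,r.fun.round(1))
R=Rb(r.x[3]);c=r.x[:3]
f=lambda uv,z:R.inv().apply(hit("side",uv,c+R.apply([0,0,z]),R.apply([0,0,1.]))-c)
for n,q,z in(("right top",(622,202),9),("right bot",(620,210),0),("foot",(708,90),9),("edge PR",(520,176),9),("stop a",(497,204),8),("stop b",(580,222),8)):
    p=f(S(*q),z); d=p-[-e,0,0]; print(n,p.round(1),"fl x",((d[0]-d[1])*k).round(1),"fr x",((d[0]+d[1])*k).round(1))
```

```text
[ 602.27529835 -162.0179061    75.3917667   -10.76192598] [ 0.3 -0.1  0.3 -0.3 -0.   1.7  0.6 -0.3 -1.2 -0.8 -0.7]
right top [  2.8 -39.1   9. ] fl x 97.6 fr x 42.4
right bot [ -1.5 -34.3  -0. ] fl x 91.2 fr x 42.8
foot [66.2 22.5  9. ] fl x 98.9 fr x 130.7
edge PR [-53.6  16.5   9. ] fl x 18.5 fr x 41.8
stop a [-70.2   2.2   8. ] fl x 16.9 fr x 19.9
stop b [-23.1 -40.    8. ] fl x 80.0 fr x 23.4
```

Emit:
step_arm(
  plan=[
    [[0.07, 0.07, -0.03, 0, 0], [0.13, 0.14, -0.03, 0, 0], [0.13, 0.14, 0, 0, 0], [0.13, 0.14, 0, 0, 0]],
  ],
)

```text
time_s: 11.02
ee_pos: [588.4, -144.2, 127.0]
ee_rot: [-180.0, -0.0, -10.1]
force: [-0.4, 0.6, 0.3]
gripper_width: 19.6
gripper_force: 6.0
```

Emit:
step_arm(
  plan=[
    [[0, 0, 0, 0, 0.7], [0, 0, 0, 0, 0.7], [0, 0, 0, 0, 0.7], [0, 0, 0, 0, 0.7], [0, 0, 0, 0, 0.7], [0, 0, 0, 0, 0.7], [0, 0, 0, 0, 0.7], [0, 0, 0, 0, 0.7]],
  ],
)

```text
time_s: 12.02
ee_pos: [588.3, -144.1, 126.9]
ee_rot: [-180.0, 0.0, -10.1]
force: [0.1, -0.3, 0.0]
gripper_width: 63.9
gripper_force: 0.0
```

Emit:
step_arm(
  plan=[
    [[0, 0, -1, 0, 0.7], [0, 0, -3, 0, 0.7], [0, 0, -7, 0, 0], [0, 0, -11, 0, 0], [8, -8, -12, 0, 0], [12, -16, -12, 0, 0], [12, -16, -12, 0, 0], [12, -16, -12, 0, 0], [12, -16, -12, 0, 0], [12, -16, -12, 0, 0]],
  ],
)

```text
time_s: 13.28
ee_pos: [733.7, -9.0, 247.4]
ee_rot: [180.0, 0.0, -10.2]
force: [-0.1, -0.5, -0.6]
gripper_width: 0.5
gripper_force: 0.0
```

Run:
```python
import cv2, numpy as np
from workcell import *
t=grab_frame("top"); s=grab_frame("side"); cv2.imwrite("pics/side6.png",s); cv2.imwrite("pics/top6.png",t)
def crop(im,x,y,w,h,W,H): return cv2.convertScaleAbs(cv2.resize(im[y:y+h,x:x+w],(W,H),interpolation=cv2.INTER_CUBIC),alpha=1.6)
cv2.imwrite("pics/c6.png",np.hstack([crop(t,320,170,130,130,400,400),crop(s,290,225,110,110,400,400)]))
```

```text
(no output)
```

View pics/c6.png

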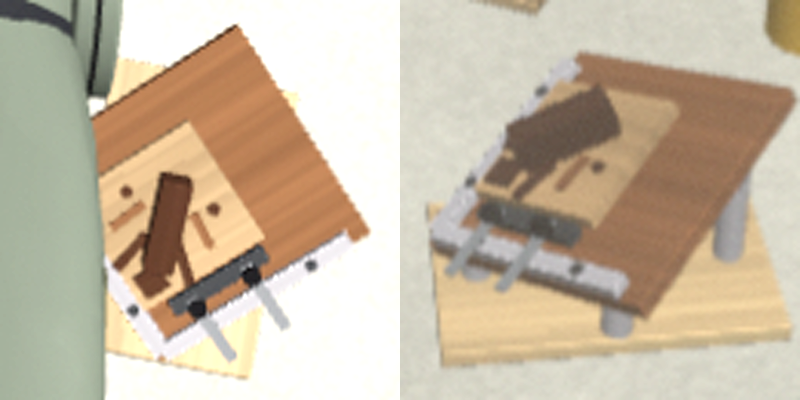

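The side crop shows the plaque flat on the board after sliding down to the left fence, with its foot near (675,105). Its lower right edge is just short of the stop, along (480,195)–(600,228). I'll push on its upper edge, along the fence, with the outer face of one finger.

```bash
cat > push.py <<'E'
from geo import *
k=2**-.5; c=np.array([593.3,-163.3,85]); R=Rb(-10.1)
def W(a,b,z): return c+R.apply([-96.2+(a+b)*k,(b-a)*k,z])   # a: off left fence, b: off right rail
def inv(P): q=R.inv().apply(P-c); d=q-[-96.2,0,0]; return ((d[0]-d[1])*k,(d[0]+d[1])*k,q[2])
yaw=-52.3; tx=np.array([np.cos(np.radians(yaw)),np.sin(np.radians(yaw)),0]); ty=np.array([tx[1],-tx[0],0])
def tcp(b,margin,half):      # finger face on plaque edge at b, contact centre a=45
    zt=None
    P=W(47,b,8.); P=P+4*tx                       # uphill corner of finger face
    top=P-13.5*ty; zb=c[2]+np.tan(np.radians(25))*(np.linalg.inv(R.as_matrix())@np.array([0,0,0]))[0]
    n=R.apply([0,0,1.]); zb=c[2]-((top-c)[:2]@n[:2])/n[2]
    t=P-16*tx-half*ty; t[2]=zb+margin+22; return t
E
python3 - <<'E'
from push import *
T=lambda x,y:(320+x*.325,170+y*.325)
for n,q in(("foot",(192,122)),("right",(265,240)),("upper mid",(150,147)),("lower mid",(215,270)),("stop1",(168,298)),("stop2",(262,245))):
    z=8 if "stop" in n else 9
    print(n,np.round(inv(hit("top",T(*q),c+R.apply([0,0,z]),R.apply([0,0,1.]))),1))
m=cv2.inRange(cv2.cvtColor(cv2.imread("pics/top0.png"),cv2.COLOR_BGR2HSV),(20,150,60),(32,255,255))
print("tin",plane("top",(286,128),95),plane("top",(304,322),62))
t=tcp(110+6+8,2.5,41);print(t, "contact tcp b=112:",tcp(112,2.5,41)); print(shift(*t[:2],t[2]+60,yaw), shift(*t,yaw))
E
```

```text
foot [ 91.5 111.8   9. ]
right [89.3 21.8  9. ]
upper mid [ 61.1 112.5   9. ]
lower mid [52.3 22.   9. ]
stop1 [17. 22.  8.]
stop2 [85.9 19.6  8. ]
tin [799.02391786  34.02197701  95.        ] [418.49440365 -11.89274363  62.        ]
[646.67402843 -78.46449033 123.97891456] contact tcp b=112: [637.61489066 -85.4696582  120.39287969]
(array([-7.34,  8.36,  6.37]), np.float64(0.735)) (array([-7.34,  8.36, 12.37]), np.float64(0.735))
```

Emit:
step_arm(
  plan=[
    [[-2, 2, 0, 0.15, 0.6], [-4, 4, 0, 0.3, 0.6], [-6, 6, 0, 0.45, 0.6], [-7.34, 8.36, 2, 0.6, 0.6], [-7.34, 8.36, 4, 0.735, 0.6], [-7.34, 8.36, 6.4, 0.735, 0.6], [-7.34, 8.36, 6.4, 0.735, 0.6], [-7.34, 8.36, 6.4, 0.735, 0.6], [-7.34, 8.36, 6.4, 0.735, 0.6]],
  ],
  newtons=20,
)

```text
time_s: 14.5
ee_pos: [648.2, -77.3, 184.4]
ee_rot: [-179.9, -0.1, -52.2]
force: [0.6, 1.0, 0.8]
gripper_width: 54.6
gripper_force: 0.0
```

Run:
```python
from push import *
from workcell import state
w=state()["gripper_width"];h=w/2+13.5;print(w,state()["force"])
for b in(122,113): t=tcp(b,2.5,h);print(t,shift(*t,yaw))
```

```text
54.626028930630504 [0.57798594 0.98543152 0.77151335]
[645.01622478 -79.74636502 123.38124208] (array([-0.01,  0.41,  6.1 ]), np.float64(0.001))
[638.22187146 -85.00024092 120.69171593] (array([-0.01,  1.27,  6.37]), np.float64(0.001))
```

Now down behind the edge.

Emit:
step_arm(
  plan=[
    [[0, 0.2, 2, 0, 0.6], [0, 0.3, 4, 0, 0.6], [0, 0.4, 5.3, 0, 0.6], [0, 0.4, 5.7, 0, 0.6], [0, 0.4, 6.0, 0, 0.6], [0, 0.4, 6.1, 0, 0.6], [0, 0.4, 6.1, 0, 0.6], [0, 0.4, 6.1, 0, 0.6]],
  ],
)

```text
time_s: 15.5
ee_pos: [644.6, -79.5, 122.3]
ee_rot: [-180.0, -0.0, -52.2]
force: [0.2, -0.5, -0.1]
gripper_width: 54.8
gripper_force: 0.0
```

Run:
```python
import cv2, numpy as np
from workcell import *
s=grab_frame("side")
print(state()["force"],state()["ee_pos"])
cv2.imwrite("pics/c7.png",cv2.convertScaleAbs(cv2.resize(s[215:325,280:400],(720,660)[:2],interpolation=cv2.INTER_CUBIC)[:600],alpha=1.6))
```

```text
[ 0.77275772 -0.15233153 -0.25708853] [644.57471941 -79.52030207 122.21823521]
```

View pics/c7.png

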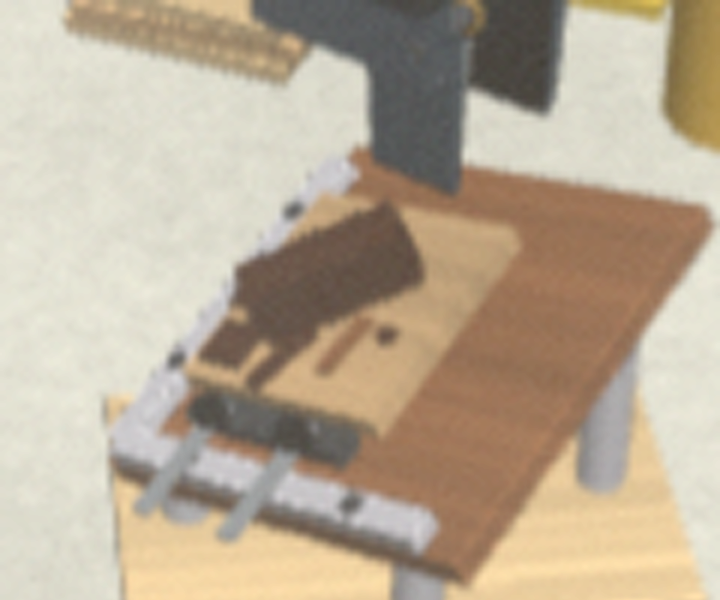

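The finger stands just behind the plaque's upper edge, with its tip at (455,190) and the edge from (320,200) to (515,235). I'll creep in.

Emit:
step_arm(
  plan=[
    [[0, 0.1, 0.02, 0, 0.6], [0, 0.2, 0.05, 0, 0.6], [0, 0.3, 0.08, 0, 0.6], [0, 0.4, 0.1, 0, 0.6], [0, 0.5, 0.13, 0, 0.6], [0, 0.6, 0.16, 0, 0.6], [0, 0.65, 0.18, 0, 0.6], [0, 0.65, 0.18, 0, 0.6]],
  ],
)

```text
time_s: 16.55
ee_pos: [639.3, -83.5, 120.1]
ee_rot: [-180.0, 0.0, -52.2]
force: [1.4, -0.3, -0.4]
gripper_width: 54.9
gripper_force: 0.0
```

Emit:
step_arm(
  plan=[
    [[0, 0.05, 0.015, 0, 0.6], [0, 0.1, 0.03, 0, 0.6], [0, 0.15, 0.04, 0, 0.6], [0, 0.15, 0.04, 0, 0.6]],
  ],
)

```text
time_s: 17.05
ee_pos: [638.1, -84.4, 119.7]
ee_rot: [-180.0, 0.0, -52.2]
force: [0.7, -0.6, 0.3]
gripper_width: 54.2
gripper_force: 0.0
```

Emit:
step_arm(
  plan=[
    [[0, 0.03, 0.01, 0, 0.6], [0, 0.06, 0.015, 0, 0.6], [0, 0.1, 0.03, 0, 0.6], [0, 0.1, 0.03, 0, 0.6]],
  ],
)

```text
time_s: 17.55
ee_pos: [637.3, -85.1, 119.4]
ee_rot: [-180.0, 0.0, -52.2]
force: [-0.2, 0.1, -0.2]
gripper_width: 54.7
gripper_force: 0.0
```

Emit:
step_arm(
  plan=[
    [[0, 0.03, 0.01, 0, 0.6], [0, 0.06, 0.015, 0, 0.6], [0, 0.06, 0.015, 0, 0.6]],
  ],
)

```text
time_s: 17.92
ee_pos: [636.8, -85.4, 119.3]
ee_rot: [-180.0, 0.0, -52.2]
force: [-0.3, -0.8, -0.3]
gripper_width: 54.8
gripper_force: 0.0
```

Emit:
step_arm(
  plan=[
    [[0, 0.03, 0.01, 0, 0.6], [0, 0.06, 0.015, 0, 0.6], [0, 0.06, 0.015, 0, 0.6]],
  ],
)

```text
time_s: 18.3
ee_pos: [636.4, -85.8, 119.1]
ee_rot: [-180.0, 0.0, -52.2]
force: [1.0, 0.0, 0.6]
gripper_width: 54.8
gripper_force: 0.0
```

Emit:
step_arm(
  plan=[
    [[0, 0.03, 0.01, 0, 0.6], [0, 0.06, 0.015, 0, 0.6], [0, 0.06, 0.015, 0, 0.6]],
  ],
)

```text
time_s: 18.68
ee_pos: [635.9, -86.2, 119.0]
ee_rot: [-180.0, 0.0, -52.2]
force: [-0.8, -0.2, 0.0]
gripper_width: 54.6
gripper_force: 0.0
```

Emit:
step_arm(
  plan=[
    [[0, 0.03, 0.01, 0, 0.6], [0, 0.06, 0.015, 0, 0.6], [0, 0.06, 0.015, 0, 0.6]],
  ],
)

```text
time_s: 19.05
ee_pos: [635.4, -86.5, 118.9]
ee_rot: [-180.0, 0.0, -52.2]
force: [-0.3, -0.0, -0.1]
gripper_width: 54.2
gripper_force: 0.0
```

Emit:
step_arm(
  plan=[
    [[0, 0.03, 0.01, 0, 0.6], [0, 0.06, 0.015, 0, 0.6], [0, 0.06, 0.015, 0, 0.6]],
  ],
)

```text
time_s: 19.42
ee_pos: [635.0, -86.9, 118.7]
ee_rot: [-180.0, 0.0, -52.2]
force: [0.2, 0.3, 0.7]
gripper_width: 54.8
gripper_force: 0.0
```

Emit:
step_arm(
  plan=[
    [[0, 0.03, 0.01, 0, 0.6], [0, 0.06, 0.015, 0, 0.6], [0, 0.06, 0.015, 0, 0.6]],
  ],
)

```text
time_s: 19.8
ee_pos: [634.5, -87.3, 118.5]
ee_rot: [-180.0, 0.0, -52.2]
force: [-0.3, -1.0, 0.5]
gripper_width: 54.5
gripper_force: 0.1
```

Emit:
step_arm(
  plan=[
    [[0, 0.03, 0.01, 0, 0.6], [0, 0.06, 0.015, 0, 0.6], [0, 0.06, 0.015, 0, 0.6]],
  ],
)

```text
time_s: 20.18
ee_pos: [634.0, -87.6, 118.4]
ee_rot: [-180.0, 0.0, -52.2]
force: [-0.0, -0.3, 0.2]
gripper_width: 54.6
gripper_force: 0.1
```

Run:
```python
from push import *
from workcell import *
s=state(); h=s["gripper_width"]/2+13.5; P=s["ee_pos"]+h*ty; P[2]-=22
for o in(16,8,0,-16): print(o,np.round(inv(P+o*tx),1), np.round(inv(P+o*tx-13.5*ty),1))
im=grab_frame("side"); cv2.imwrite("pics/side8.png",im)
print("proj corner",proj("side",np.array([P+16*tx,P-16*tx])))
```

```text
16 [ 49.9 107.3   5.6] [ 48.6 120.2   1.7]
8 [ 42.3 107.3   8.1] [ 41.  120.2   4.2]
0 [ 34.7 107.3  10.6] [ 33.4 120.2   6.8]
-16 [ 19.5 107.3  15.6] [ 18.2 120.2  11.8]
proj corner [[347.71850644 252.5575865 ]
 [335.32995471 247.21803913]]
```

Run:
```python
import cv2,numpy as np
a=cv2.imread("pics/side6.png").astype(int);b=cv2.imread("pics/side8.png").astype(int)
# plaque right part: crop near right corner/dot; count change
for n,(x0,x1,y0,y1) in dict(right=(330,352,270,295),dot=(340,352,265,277),point=(310,325,272,290),footR=(355,372,245,265),ref=(370,395,260,290)).items():
    d=np.abs(a-b)[y0:y1,x0:x1]; print(n,d.mean().round(1),d.max())
g=cv2.cvtColor(b.astype(np.uint8),cv2.COLOR_BGR2GRAY)
np.set_printoptions(linewidth=250)
print(b[240:268,326:372,2])
s=lambda i:cv2.cvtColor(i.astype(np.uint8),cv2.COLOR_BGR2GRAY)[262:296,318:352].astype(np.float32)
print(cv2.phaseCorrelate(s(a),s(b)))
```

```text
right 3.4 26
dot 3.9 20
point 3.7 26
footR 2.1 11
ref 3.1 8
[[138 135 138 ... 136 137 140]
 [139 138 138 ... 140 140 142]
 [138 137 137 ... 139 138 137]
 ...
 [ 63  63  64 ...  98  96  96]
 [ 61  63  62 ...  98  97  98]
 [ 63  64  63 ...  96  96  95]]
((-0.06625755296752445, 0.3766866911704625), 0.9664981839833436)
```

Emit:
step_arm(
  plan=[
    [[0, 0.02, 0.006, 0, 0.6], [0, 0.05, 0.015, 0, 0.6], [0, 0.05, 0.015, 0, 0.6]],
  ],
)

```text
time_s: 20.6
ee_pos: [633.6, -87.9, 118.2]
ee_rot: [-180.0, 0.0, -52.2]
force: [0.2, -0.4, -0.3]
gripper_width: 54.7
gripper_force: 0.1
```

Emit:
step_arm(
  plan=[
    [[0, 0.02, 0.006, 0, 0.6], [0, 0.05, 0.015, 0, 0.6], [0, 0.05, 0.015, 0, 0.6]],
  ],
)

```text
time_s: 20.98
ee_pos: [633.2, -88.3, 118.1]
ee_rot: [-180.0, 0.0, -52.2]
force: [-0.2, 0.1, -0.3]
gripper_width: 54.9
gripper_force: 0.1
```

Emit:
step_arm(
  plan=[
    [[0, 0.02, 0.006, 0, 0.6], [0, 0.05, 0.015, 0, 0.6], [0, 0.05, 0.015, 0, 0.6]],
  ],
)

```text
time_s: 21.35
ee_pos: [632.8, -88.6, 117.9]
ee_rot: [-180.0, 0.0, -52.2]
force: [-0.6, 0.1, -0.9]
gripper_width: 54.3
gripper_force: 0.1
```

Run:
```python
from workcell import *
import cv2,numpy as np
a=cv2.imread("pics/side6.png");b=cv2.imread("pics/side8.png")
c=grab_frame("side");cv2.imwrite("pics/side9.png",c)
g=lambda i,x,y,w,h:cv2.cvtColor(i,cv2.COLOR_BGR2GRAY)[y:y+h,x:x+w].astype(np.float32)
for r in((318,262,34,34),(330,270,24,24),(292,285,100,50),(330,295,80,45)):
    print(r,[np.round(cv2.phaseCorrelate(g(a,*r),g(k,*r),cv2.createHanningWindow(r[2:],cv2.CV_32F))[0],2) for k in(b,c)])
print(state()["force"])
```

```text
(318, 262, 34, 34) [array([-0.28,  0.66]), array([-0.55,  0.99])]
(330, 270, 24, 24) [array([-0.37,  0.23]), array([-0.42,  0.53])]
(292, 285, 100, 50) [array([-0.03, -0.02]), array([ 0.06, -0.02])]
(330, 295, 80, 45) [array([0.04, 0.51]), array([0.2 , 0.48])]
[ 0.59563139 -0.00180478 -0.11633918]
```

The plaque's pixels have shifted by about (-0.5, +1.0) while the board's have not, so it is sliding with very little force. I'll keep creeping in.

Emit:
step_arm(
  plan=[
    [[0, 0.02, 0.006, 0, 0.6], [0, 0.05, 0.015, 0, 0.6], [0, 0.05, 0.015, 0, 0.6]],
  ],
)

```text
time_s: 21.78
ee_pos: [632.4, -88.8, 117.8]
ee_rot: [180.0, 0.0, -52.2]
force: [-0.2, -0.0, -0.0]
gripper_width: 54.6
gripper_force: 0.1
```

Emit:
step_arm(
  plan=[
    [[0, 0.02, 0.006, 0, 0.6], [0, 0.05, 0.015, 0, 0.6], [0, 0.05, 0.015, 0, 0.6]],
  ],
)

```text
time_s: 22.15
ee_pos: [632.1, -89.1, 117.7]
ee_rot: [-180.0, 0.0, -52.2]
force: [-0.2, 0.1, -0.0]
gripper_width: 54.7
gripper_force: 0.2
```

Emit:
step_arm(
  plan=[
    [[0, 0.02, 0.006, 0, 0.6], [0, 0.05, 0.015, 0, 0.6], [0, 0.05, 0.015, 0, 0.6]],
  ],
)

```text
time_s: 22.52
ee_pos: [631.9, -89.3, 117.6]
ee_rot: [-180.0, -0.0, -52.2]
force: [1.9, 1.9, -0.6]
gripper_width: 54.8
gripper_force: 0.9
```

Emit:
step_arm(
  plan=[
    [[0, 0.02, 0.006, 0, 0.6], [0, 0.05, 0.015, 0, 0.6], [0, 0.05, 0.015, 0, 0.6]],
  ],
)

```text
time_s: 22.9
ee_pos: [631.8, -89.4, 117.6]
ee_rot: [-179.9, -0.0, -52.2]
force: [3.6, 2.7, 0.9]
gripper_width: 54.9
gripper_force: 2.0
```

Emit:
step_arm(
  plan=[
    [[0, 0.02, 0.006, 0, 0.6], [0, 0.02, 0.006, 0, 0.6], [0, 0.02, 0.006, 0, 0.6], [0, 0.02, 0.006, 0, 0.6]],
  ],
)

```text
time_s: 23.4
ee_pos: [631.8, -89.5, 117.6]
ee_rot: [-179.9, -0.0, -52.2]
force: [3.7, 4.1, 1.3]
gripper_width: 54.8
gripper_force: 2.6
```

Run:
```python
from workcell import *
import cv2
c=grab_frame("side");cv2.imwrite("pics/side10.png",c); print(state()["force"],state()["gripper_force"])
```

```text
[3.17583324 3.9458792  1.83484992] 2.5990477949380875
```

Held at about 5 N. Now I'll back off gently, lift clear and look.

Emit:
step_arm(
  plan=[
    [[0, -0.05, -0.015, 0, 0.6], [0, -0.1, -0.03, 0, 0.6], [0, -0.2, -0.08, 0, 0.6], [0, -0.5, -0.3, 0, 0.6], [0, -1, -0.6, 0, 0.6], [0, -1.5, -2, 0, 0.6], [0, -2, -6, 0, 0.6], [0, -5, -10, 0, 0.6], [0, -11, -13, 0, 0.6], [0, -17, -13, 0, 0.6], [0, -20, -13, 0, 0.6], [0, -20, -13, 0, 0.6], [0, -20, -13, 0, 0.6]],
  ],
)

```text
time_s: 25.08
ee_pos: [788.7, 32.2, 247.7]
ee_rot: [180.0, -0.0, -52.2]
force: [0.4, 0.4, 0.1]
gripper_width: 54.7
gripper_force: 0.0
```

Run:
```python
from push import *
from workcell import *
t=grab_frame("top"); s=grab_frame("side"); cv2.imwrite("pics/side11.png",s); cv2.imwrite("pics/top11.png",t); print(state()["ee_pos"])
def crop(im,x,y,w,h,W,H): return cv2.convertScaleAbs(cv2.resize(im[y:y+h,x:x+w],(W,H),interpolation=cv2.INTER_CUBIC),alpha=1.6)
cv2.imwrite("pics/c11.png",np.hstack([crop(t,325,195,90,90,400,400),crop(s,300,235,70,70,400,400)]))
```

```text
[788.44087315  31.66657395 248.22677684]
```

View pics/c11.png

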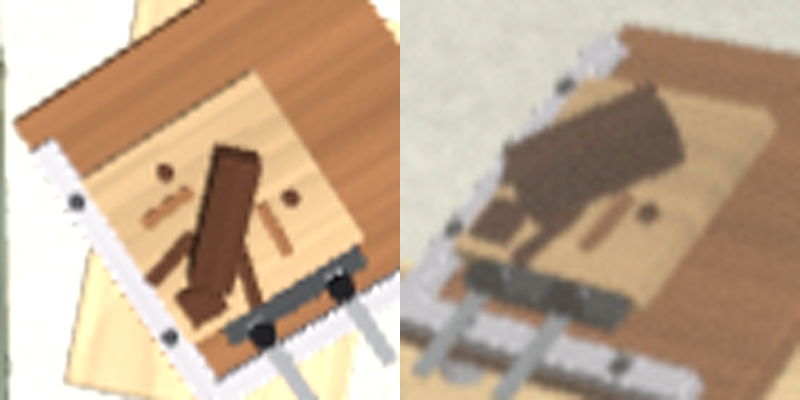

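Run:
```python
from push import *
T=lambda x,y:(325+x*.225,195+y*.225)
for n,q,z in(("foot",(255,70),9),("right",(365,236),9),("left",(82,178),9),("point",(198,345),9),("stop1",(228,332),8),("stop2",(362,250),8),("fence1",(68,147),8),("fence2",(208,368),8)):
    print(n,np.round(inv(hit("top",T(*q),c+R.apply([0,0,z]),R.apply([0,0,1.]))),1))
```

```text
foot [ 90.3 110.    9. ]
right [90.8 20.5  9. ]
left [  1.4 110.2   9. ]
point [ 2.4 17.5  9. ]
stop1 [16.6 15.2  8. ]
stop2 [86.3 15.4  8. ]
fence1 [  3.8 125.1   8. ]
fence2 [0.1 5.6 8. ]
```

The last crop shows the plaque flush along the left fence, from (82,178) to (198,345), and bearing on the stop, with the hand away. I'll hand it in.

```bash
python3 -c "
from workcell import *
print(job_done())"
```

```text
the job is handed in; nothing more can be done
None
```

I handed the job in: in the last pictures the plaque lies flat in the corner, flush on the left fence and against the stop, after a push of about 5 N, with the hand away. The hand-in returned no verdict, and I couldn't measure whether the plaque still presses on the stop now the finger is off it.

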